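# Load the tape unwinder and lock its bayonet cap

## Task

Load the tape unwinder on the packing table: put the narrow roll of tape over the hub so that it lies flat on the black platen, then fit the orange bayonet cap. Feel for the two slots in the hub with the cap's lugs without forcing it, push the cap down against the spring, twist it clockwise to the stop and let it spring up into its lock, so that it holds the roll down when you let go. Leave the other things on the table where they are.

Things in the scene. Friction and masses are not known exactly. Their poses are not given: they have to be found in the camera images.
- unwinder: tape unwinder fixed to the table. Grey foot 118 x 112 x 12 mm, a tongue towards its +x carries a white guide roller (62 mm tall, 94 mm from the axis). Origin on the table on the vertical hub axis, z up. Aluminium hub tube, 37 mm outside, 27 mm bore, open top. The hub turns with the roll in use, stiffly (0.3 N m). All heights in these notes are above the table.
- platen_top (a point): centre of the top of the free platen on the hub axis, 34 mm up. Black disc, 68 mm diameter, round the hub, does not turn; it sinks up to 12 mm against a spring (3 N at first, 1 N more per mm)
- hub_rim (a point): centre of the hub's rim, 47 mm up. Two slots, 6.6 mm wide, are cut in the rim opposite one another. Their angle is not measured: the line through them lies within 0.65 rad either side of the unwinder's x axis; see it from above or feel it. Axes are the unwinder's
- slot_foot (a point): on the hub axis at the slots' floor, 30 mm up. Each slot is a J: from the rim straight down to this floor, then clockwise seen from above, under a roof with its underside 37 mm up, to a stop 0.8 rad from the entry. At the stop the ceiling has a pocket, 39.5 mm up, into which the spring lifts the lug
- roll: roll of narrow brown paper tape lying flat: diameter 64 mm, 24 mm high, cardboard core with a 40.5 mm hole, 0.08 to 0.15 kg. Origin at the centre of its underside, z up. Free on the platen its underside is 34 mm up; locked under the cap 28.5 mm
- cap: orange bayonet cap, 59 mm tall, 0.08 kg, standing on its black plug (25.4 mm diameter, 24 mm long). Origin at the centre of the plug's lower end, z up. Flange of 58 mm diameter 24 to 29 mm above the origin. Origin heights: 40.5 mm lugs resting on the rim, 34 flange meets the roll, 25.5 to 23.5 lugs free under the roof (spring 12 to 14 N), 28.5 locked (9 N)
- cap_lugs (a point): centre of the cap's lugs, 9 mm above the cap's origin: flat steel bar 4.6 mm wide, 5 mm high, along the cap's x axis, sticking out of both sides of the plug, 35.6 mm over all. Lugs and slots break if pressed together with more than 50 N. Let go before it is under the roof, the cap is lifted out again by the spring
- cap_wing (a point): middle of the cap's upright wing grip, 50 mm above the cap's origin: 48 mm long along the cap's x (the same line as the lugs), 14 mm thick along y, from 29 to 59 mm above the origin; a round collar, 27 mm diameter and 4 mm high, at its foot
- tape_roll_0: bystander: big roll of packing tape lying flat, diameter 108 mm, 48 mm high; origin at the centre of its underside
- glue_stick: bystander: standing glue stick, diameter 27 mm, 97 mm tall; origin at the centre of its underside
- offcut_bowl: bystander: steel bowl of soap trimmings, diameter 121 mm, 37 mm high; origin at the centre of its underside
- soap_pack_25: bystander: wrapped soap bar lying flat, 113 x 99 x 26 mm; origin at its underside
Things that resemble listed ones, but are neither listed nor needed, are in the scene too. Leave any red or turquoise look-alike of the roll alone. Several things have the shape of the cap; the one meant has the colours described above.

How it is judged:
By the outcome, as a careful person would: the job done as asked, in the order asked, and still so for the second after the job is handed in, with the robot touching nothing.
It also fails if it takes over 64 s, if anything falls off the work surface, if the arm or the gripper's body presses on something with over 40 N, if the wrist force passes 120 N, or if a joint passes its speed limit or range.

## Robot

A 6-joint arm with a two-finger parallel gripper is mounted at the origin on a cart in front of the work surface, level with it; the furniture and walls round the work are solid. World frame = base frame: x ahead of the robot, y to its left, z up, the work surface at z = 0. Lengths are in m, angles in rad, forces in N, time in s.
With the tool pointing down it reaches from about 0.25 to 0.725 m from the base axis. Payload 4 kg.
Tool frame: the origin (TCP) lies at the very end of the fingers, on their centre line; the grasp point (between the pads) lies 19 mm behind it; z points along the fingers, y is the line along which they close (so a half turn about z gives the same grasp; the last joint's range is limited). The gripper opens to 85 mm and grips with 20 to 120 N. Pads are 22 mm wide; open, the fingers measure 114 mm over their backs; the gripper's body (76 mm by 85 mm) begins 54 mm behind the grasp point. The pads swing forward as they close: fully open they stand 13 mm farther back than shut.
Start: joints at [1.146, 0.241, 0.005, 1.335, 0, 1.571], TCP at [0.206, 0.456, 0.231] pointing down, gripper open.
Joint ranges: [-2.72, 2.72], [-1.05, 1.87], [-1.09, 1.28], [-1.99, 2.15], [-1.42, 1.44], [-3.14, 3.14]. Speed limits (rad/s): [2.79, 2.79, 3.14, 3.14, 3.14, 3.14].

## Interface

Orientations are given as a unit quaternion [x, y, z, w].
In Python, from workcell import bot, vision, workorder gives the robot as it stands.
- The arm moves only by the shell command python3 -m creep 'ROWS' [OPENING]. ROWS is JSON, a list of rows, each a list of 2 entries, a list of its own where there are three numbers: the shift along the tool's x, y, z in mm, then the turn, a rotation vector about the tool's x, y, z in rad. In form: [[[dx, dy, dz], [wx, wy, wz]], ...]. A call has 1 to 12 rows; each row shifts and turns the commanded pose from where the row before left it, along the tool's axes as they then stand; what a row does not reach is not made up. A row lasts 1/8 s, in which the tool goes at most 62.5 mm and 10.7 degrees, less where a joint would pass 70% of its speed; a pose out of reach is approached as far as the arm can. A call is refused whole if a number of a shift passes 62.5 or a number of a turn 0.188, either way. A call with a gripper value outside its range is refused whole. OPENING is the finger opening in mm, from 0 to 85.4, set as the call begins (- or left out, the last holds). The fingers move at their own pace and stop on an object; the grip force is fixed at half the most. Time passes only in rows, so rows that do not move let the fingers close. It gives the time, the measured TCP pose, the force, the opening and the grip force at its end, in the units of the state.
- bot.get_obs(): the state, without advancing time (a new reading comes with each control period).
- vision.camera(name): name is "scene" or "top"; returns a dict with "image" (420x560x3 uint8, blue, green, red), "z_map" (420x560 float32, m along the optical axis (not along the pixel's ray), 0 where there is no reading), "K" (3x3 intrinsics, pixels), "rvec" (rotation vector, rad) and "tvec" (3), from world to camera coordinates, as OpenCV has them. Camera axes: x right, y down, z forward; pixel columns grow to the right and rows downward; lengths in m; the calibration is good to about 2 mm. A picture is of the moment at which its call begins.
- workorder.job_done(): hands the job in; it is judged then, once.
Trained networks look in a picture, given as the dict that the camera call returned (one of the last four; its "shot" number tells which), for a name from the list of things; names that differ only in an ending like _2 or _b are one class to them, and where a whole thing is asked for, a point or a joint stands for the part that bears it (a point fixed in the world has none). Each returns a list of dicts, best first, with "score" (0 to 1); they miss things now and then, are a little off and sometimes report something else, mostly with a low value. They report only what shows in the picture. A call takes as long as a camera call. They do not tell look-alikes from the thing itself.
- vision.spot_in(picture, query): "position" ([column, row] in pixels, amid what is visible of it).
- vision.place_of(picture, query): "position" ([column, row] in pixels: a listed point, or the origin of a listed thing).
The state is a dict: "clock": time; "joint_pos": joint angles; "joint_vel": joint speeds; "tau": joint torques, N m; "eef_pos": TCP position; "tool_rot": TCP orientation; "ft_force": force on the tool from outside, world axes, zero at the start; "ft_torque": the same for the moment, N m; "grip_width": finger opening in m; "grasp_force": force on a finger pad.
Only numpy, scipy, OpenCV 4.12 (cv2) and the standard library are available. Lean on these libraries where they do the work, as an engineer would, in place of code of your own. Each camera call takes 0.05 s, during which the arm holds its last target. There are 200 camera calls.

## Working session

There is one attempt and no reset: what is moved stays moved. The work goes in short steps, Python scripts to look and compute and a shell command to move; the robot and the scene stay as the last step left them, time stands still between calls to the robot, and variables do not carry over. Pictures are saved under pics/ and viewed, at most 10 in all, crops included, and the job is handed in when it is done.

```bash
mkdir -p pics; cat > h.py <<'E'
import numpy as np, cv2
from workcell import bot, vision, workorder
def Rt(p): return cv2.Rodrigues(np.array(p["rvec"],float))[0], np.array(p["tvec"],float).ravel()
def at_z(p,uv,z):
    R,t=Rt(p); d=R.T@np.linalg.inv(p["K"])@[uv[0],uv[1],1]; c=-R.T@t
    return c+d*(z-c[2])/d[2]
def cloud(p):
    R,t=Rt(p); z=p["z_map"]; v,u=np.mgrid[:z.shape[0],:z.shape[1]]
    K=p["K"]; c=np.stack([(u-K[0,2])/K[0,0]*z,(v-K[1,2])/K[1,1]*z,z],-1)
    return (c-t)@R
def proj(p,X):
    return cv2.projectPoints(np.array([X],float),np.array(p["rvec"],float),np.array(p["tvec"],float),np.array(p["K"],float),None)[0].ravel()
E
python3 - <<'E'
from h import *
for n in ("top","scene"):
    p=vision.camera(n); cv2.imwrite(f"pics/{n}0.png",p["image"])
    C=cloud(p)
    print(n,"cam",(-Rt(p)[0].T@Rt(p)[1]).round(3))
    for q,z in (("unwinder",0),("hub_rim",.047),("roll",0),("cap",0),("cap_wing",.05),("tape_roll_0",0),("glue_stick",0),("offcut_bowl",0),("soap_pack_25",0)):
        for d in vision.place_of(p,q)[:5]:
            if d["score"]>.2: print(q,round(d["score"],2),np.round(d["position"]),at_z(p,d["position"],z).round(3)[:2])
print(bot.get_obs())
E
```

```text
top cam [ 0.246 -0.31   1.2  ]
unwinder 0.78 [253. 213.] [ 0.449 -0.222]
unwinder 0.32 [255. 209.] [ 0.459 -0.227]
hub_rim 0.81 [254. 210.] [ 0.447 -0.228]
hub_rim 0.33 [341. 180.] [ 0.521 -0.441]
roll 0.94 [197. 197.] [ 0.491 -0.077]
roll 0.9 [288. 273.] [ 0.297 -0.31 ]
cap 0.6 [341. 223.] [ 0.421 -0.443]
cap_wing 0.95 [344. 221.] [ 0.418 -0.447]
cap_wing 0.55 [339. 178.] [ 0.526 -0.437]
tape_roll_0 0.82 [396. 193.] [ 0.497 -0.586]
glue_stick 0.73 [335. 184.] [ 0.522 -0.431]
glue_stick 0.59 [379. 154.] [ 0.6   -0.548]
offcut_bowl 0.82 [342. 134.] [ 0.654 -0.454]
offcut_bowl 0.74 [378. 154.] [ 0.6   -0.546]
offcut_bowl 0.61 [340. 176.] [ 0.541 -0.446]
soap_pack_25 0.81 [351. 264.] [ 0.316 -0.465]
scene cam [ 0.059 -1.169  0.774]
unwinder 0.65 [261. 207.] [ 0.441 -0.221]
hub_rim 0.83 [266. 195.] [ 0.45  -0.236]
roll 0.67 [288. 164.] [ 0.605 -0.058]
roll 0.63 [257. 178.] [ 0.487 -0.085]
roll 0.63 [226. 242.] [ 0.307 -0.318]
cap 0.97 [327. 245.] [ 0.528 -0.435]
cap 0.9 [288. 257.] [ 0.42  -0.433]
cap_wing 0.59 [326. 230.] [ 0.521 -0.436]
cap_wing 0.59 [290. 246.] [ 0.416 -0.45 ]
tape_ro
[... 185 characters left out ...]
0, 'joint_pos': array([1.14596981e+00, 2.40583126e-01, 5.02950350e-03, 1.33520715e+00,
       5.67475253e-06, 1.57079312e+00]), 'joint_vel': array([ 4.24116545e-05,  3.29527703e-04, -1.16046058e-03, -1.04665322e-03,
       -1.22121328e-03,  2.75527643e-04]), 'tau': array([-1.22721933e-03, -3.72217655e+01,  2.52697080e+01,  1.26193623e-03,
       -1.82840031e-04,  3.04972218e-06]), 'eef_pos': array([0.20608439, 0.45556599, 0.23132618]), 'tool_rot': array([2.10817963e-01, 9.77525338e-01, 1.79754614e-05, 9.74124005e-07]), 'ft_force': array([-0.09046291, -0.12196724,  0.27199878]), 'ft_torque': array([-0.05005326,  0.06805155,  0.02882489]), 'grasp_force': 0.0, 'grip_width': 0.08496097745941347}
```

```bash
python3 - <<'E'
import cv2,numpy as np
a=cv2.imread("pics/top0.png")[100:310,150:430]; b=cv2.imread("pics/scene0.png")[130:340,180:460]
cv2.imwrite("pics/c0.png",np.vstack([cv2.resize(a,(400,300)),cv2.resize(b,(400,300))]))
a=cv2.resize(a,(800,600),interpolation=cv2.INTER_CUBIC);cv2.imwrite("pics/t1.png",a)
E
```

```text
(no output)
```

View pics/t1.png

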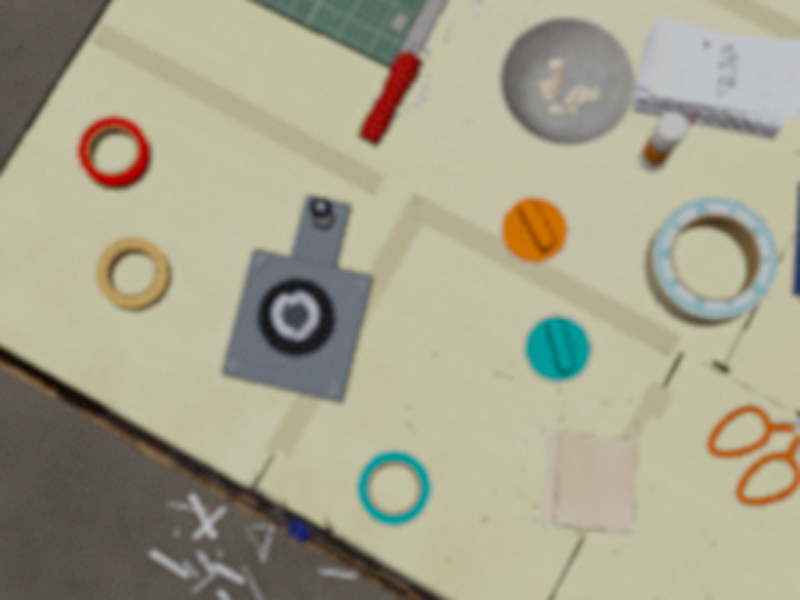

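View pics/scene0.png

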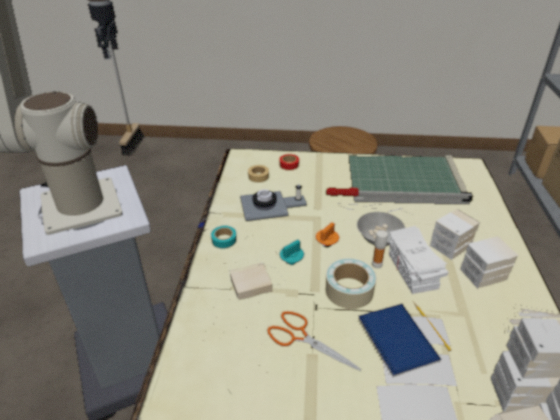

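Rolls: red (190,153), brown (197,196) and turquoise (288,271); caps: orange (337,180) and turquoise (344,221), all in top-view pixels. I choose the brown roll and the orange cap. The unwinder is at (254,210), with its guide roller towards (262,173). Next I measure these and check the choice in one close crop.

```bash
python3 - <<'E'
from h import *
p=vision.camera("top"); im=p["image"]
hsv=cv2.cvtColor(im,cv2.COLOR_BGR2HSV)
C=cloud(p)
print("f",p["K"][0,0])
def near(x,y,r): return np.hypot(C[...,0]-x,C[...,1]-y)<r
# cap orange
m=(hsv[...,0]<20)&(hsv[...,1]>200)&near(.526,-.437,.06)
for name,mm,z in (("cap",m,.029),("roll",(C[...,2]>.012)&near(.491,-.077,.06),.024),("rollcol",(hsv[...,1]>100)&near(.491,-.077,.05),.024)):
    c=max(cv2.findContours(mm.astype(np.uint8),cv2.RETR_EXTERNAL,cv2.CHAIN_APPROX_NONE)[0],key=len)
    P=np.array([at_z(p,q[0],z)[:2] for q in c]); (x,y),r=cv2.minEnclosingCircle(P.astype(np.float32)*1000)
    A=np.c_[2*P,np.ones(len(P))]; s=np.linalg.lstsq(A,(P**2).sum(1),rcond=None)[0]
    print(name,x,y,r,"lsq",s[:2].round(4),np.sqrt(s[2]+s[0]**2+s[1]**2).round(4),"zmed",np.median(C[mm][:,2]).round(3))
# foot
v=hsv; mm=((hsv[...,1]>20)&(hsv[...,0]>90)&(hsv[...,0]<130)&near(.45,-.225,.14)&(im[...,2]<150)).astype(np.uint8)
c=max(cv2.findContours(mm,cv2.RETR_EXTERNAL,cv2.CHAIN_APPROX_NONE)[0],key=len)
P=np.array([at_z(p,q[0],.012)[:2] for q in c]).astype(np.float32)*1000
print("foot rect",cv2.minAreaRect(P), mm.sum())
# platen dark disc
dk=((im.max(2)<70)&near(.447,-.226,.045)).astype(np.uint8)
c=max(cv2.findContours(dk,cv2.RETR_EXTERNAL,cv2.CHAIN_APPROX_NONE)[0],key=len)
P=np.array([at_z(p,q[0],.034)[:2] for q in c]); A=np.c_[2*P,np.ones(len(P))]; s=np.linalg.lstsq(A,(P**2).sum(1),rcond=None)[0]
print("platen",s[:2].round(4),np.sqrt(s[2]+s[0]**2+s[1]**2).round(4))
# rectified (world aligned) views: 0.5 mm/px; up = +x, left = +y
def rect(im,x,y,z,h=.045,n=300):
    g=np.linspace(-h,h,n); Y,X=np.meshgrid(-g,-g); W=np.stack([X+x,Y+y,np.full_like(X,z)],-1).reshape(-1,3)
    uv=cv2.projectPoints(W,np.array(p["rvec"],float),np.array(p["tvec"],float),p["K"],None)[0].reshape(n,n,2).astype(np.float32)
    return cv2.remap(im,uv[...,0],uv[...,1],cv2.INTER_CUBIC)
cv2.imwrite("pics/c1.png",np.hstack([rect(im,.491,-.077,.024,.045,250),rect(im,.526,-.437,.05,.045,250),rect(im,.447,-.227,.047,.03,300)[:250]]))
for n in("scene",):
    q=vision.camera(n)
    R=proj(q,[.447,-.227,.047]);print(R)
E
```

```text
f 479.5396101928088
cap 524.9716796875 -432.5931396484375 26.47834014892578 lsq [ 0.5248 -0.4329] 0.0252 zmed 0.033
roll 490.0874938964844 -81.29959869384766 33.385440826416016 lsq [ 0.4907 -0.0817] 0.0318 zmed 0.023
rollcol 490.3037109375 -80.65522003173828 32.016788482666016 lsq [ 0.4904 -0.0809] 0.0301 zmed 0.024
foot rect ((473.827392578125, -231.13973999023438), (103.97455596923828, 168.533203125), 75.83084106445312) 1755
platen [ 0.4485 -0.2248] 0.0317
[263.17440892 193.33236863]
```

View pics/c1.png

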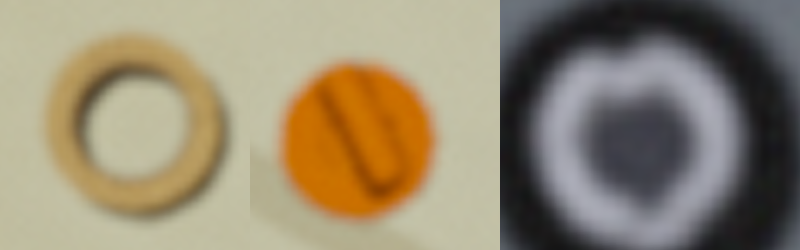

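The crop confirms the brown roll (left) and the orange cap (middle), whose wing runs at a yaw of about +0.46. The hub rim notches are near (620,55) and (650,230), so the slot yaw is about +0.2. I start the first move and refine the angles meanwhile.

```bash
cat >> h.py <<'E'
from scipy.spatial.transform import Rotation as Ro
def go(x,y,z,yaw=None):
    o=bot.get_obs(); R=Ro.from_quat(o["tool_rot"]); M=R.as_matrix()
    y0=np.arctan2(M[1,0],M[0,0]); yaw=y0 if yaw is None else yaw
    T=Ro.from_euler("z",yaw)*Ro.from_euler("x",np.pi)
    print("t",round(o["clock"],2),"pos",(o["eef_pos"]*1000).round(1),"yaw",round(y0,3),"w",round(o["grip_width"]*1e3,1),"gf",round(o["grasp_force"],1),"F",o["ft_force"].round(1),"T",o["ft_torque"].round(2),"j",o["joint_pos"].round(2))
    print("shift",(R.inv().apply(np.array([x,y,z])-o["eef_pos"])*1000).round(1),"turn",(R.inv()*T).as_rotvec().round(3))
E
python3 -m creep '[[[-40,-31,7],[0,0,0]],[[-40,-31,7],[0,0,0]],[[-40,-31,7],[0,0,0]],[[-40,-31,7],[0,0,0]],[[-40,-31,7],[0,0,0]],[[-40,-31,7],[0,0,0]],[[-40,-31,7],[0,0,0]],[[-40,-31,7],[0,0,0]],[[-40,-31,7],[0,0,0]],[[-40,-31,7],[0,0,0]],[[-40,-31,7],[0,0,0]],[[-40,-31,7],[0,0,0]]]' 85
python3 - <<'E'
from h import *
go(.4905,-.0812,.008)
p=vision.camera("top"); g=cv2.cvtColor(p["image"],cv2.COLOR_BGR2GRAY)
def samp(W,im):
    uv=cv2.projectPoints(np.array(W,float),np.array(p["rvec"],float),np.array(p["tvec"],float),p["K"],None)[0].reshape(-1,2).astype(np.float32)
    return cv2.remap(im,uv[None,:,0],uv[None,:,1],cv2.INTER_CUBIC)[0]
# rim centre: bright ring fit by centroid of bright px
C=cloud(p); m=(np.hypot(C[...,0]-.4475,C[...,1]+.226)<.03)
th=np.linspace(-np.pi,np.pi,72,endpoint=False)
best=[]
from scipy.optimize import minimize
def cost(c): return -sum(samp([[c[0]/1e3+r*np.cos(t),c[1]/1e3+r*np.sin(t),.047] for t in th],g).astype(float).mean() for r in(.015,.016,.017))
s=minimize(cost,[447.5,-226],method="Nelder-Mead",options=dict(initial_simplex=[[447,-226],[451,-226],[447,-222]]));print("rim c",s.x)
c=s.x/1e3
f=np.mean([samp([[c[0]+r*np.cos(t),c[1]+r*np.sin(t),.047] for t in th],g).astype(float) for r in(.0145,.016,.0175)],0)
print(dict(zip(th[24:49].round(2),f[24:49].round())));print(dict(zip((th[60:].round(2)),f[60:].round())),f[:13].round())
h=(f[:36]+f[36:])/2
E
```

```text
clock: 2.6
eef_pos: [0.4909, -0.0828, 0.1472]
tool_rot: [0.211, 0.978, 0.0, 0.0]
ft_force: [0.3, -0.1, -0.8]
grip_width: 0.0849
grasp_force: 0.0
t 2.6 pos [490.9 -82.8 147.2] yaw 2.717 w 84.9 gf 0.0 F [ 0.3 -0.1 -0.8] T [ 0.05 -0.03  0.01] j [-0.17  0.29 -0.16  1.12  0.    0.26]
shift [  1.1   1.3 139.2] turn [0.    0.001 0.   ]
rim c [ 447.93117725 -224.75309478]
{np.float64(-1.05): np.float64(166.0), np.float64(-0.96): np.float64(166.0), np.float64(-0.87): np.float64(165.0), np.float64(-0.79): np.float64(164.0), np.float64(-0.7): np.float64(163.0), np.float64(-0.61): np.float64(162.0), np.float64(-0.52): np.float64(161.0), np.float64(-0.44): np.float64(160.0), np.float64(-0.35): np.float64(158.0), np.float64(-0.26): np.float64(158.0), np.float64(-0.17): np.float64(157.0), np.float64(-0.09): np.float64(154.0), np.float64(0.0): np.float64(149.0), np.float64(0.09): np.float64(146.0), np.float64(0.17): np.float64(144.0), np.float64(0.26): np.float64(145.0), np.float64(0.35): np.float64(149.0), np.float64(0.44): np.float64(156.0), np.float64(0.52): np.float64(160.0), np.float64(0.61): np.float64(163.0), np.float64(0.7): np.float64(164.0), np.float64(0.79): np.float64(164.0), np.float64(0.87): np.float64(165.0), np.float64(0.96): np.float64(165.0), np.float64(1.05): np.float64(165.0)}
{np.float64(2.09): np.float64(164.0), np.float64(2.18): np.float64(164.0), np.float64(2.27): np.float64(164.0), np.float64(2.36): np.float64(164.0), np.float64(2.44): np.float64(164.0), np.float64(2.53): np.float64(164.0), np.float64(2.62): np.float64(164.0), np.float64(2.71): np.float64(161.0), np.float64(2.79): np.float64(159.0), np.float64(2.88): np.float64(154.0), np.float64(2.97): np.float64(148.0), np.float64(3.05): np.float64(143.0)} [142. 142. 144. 146. 148. 148. 147. 149. 150. 151. 152. 153. 152.]
```

```bash
python3 -m creep '[[[1,1,45],[0,0,0]],[[0,0,45],[0,0,0]],[[0,0,35],[0,0,0]],[[0,0,20],[0,0,0]]]' 85; python3 -c "
from h import *
go(.4905,-.0812,.002)"; python3 -m creep '[[[0,0,0],[0,0,0]],[[0,0,0],[0,0,0]],[[0,0,0],[0,0,0]],[[0,0,0],[0,0,0]]]' 50; python3 -c "
from h import *
go(.4905,-.0812,.002)"
```

```text
clock: 3.15
eef_pos: [0.4882, -0.0795, 0.0003]
tool_rot: [0.211, 0.978, -0.0, -0.002]
ft_force: [-1.2, -0.8, 0.3]
grip_width: 0.0849
grasp_force: 0.0
t 3.15 pos [ 4.882e+02 -7.950e+01  3.000e-01] yaw 2.717 w 84.9 gf 0.0 F [-1.2 -0.8  0.3] T [-0.   -0.02  0.04] j [-0.16  0.46 -0.35  0.77  0.    0.26]
shift [-2.8 -0.6 -1.7] turn [-0.001 -0.003  0.   ]
clock: 3.65
eef_pos: [0.4903, -0.08, 0.0031]
tool_rot: [0.211, 0.978, 0.0, 0.001]
ft_force: [0.1, -0.8, -1.6]
grip_width: 0.0622
grasp_force: 65.3
t 3.65 pos [490.3 -80.    3.1] yaw 2.717 w 62.2 gf 65.3 F [ 0.1 -0.8 -1.6] T [-0.01 -0.01  0.02] j [-0.16  0.46 -0.34  0.77 -0.    0.26]
shift [-0.7 -1.   1.1] turn [0.    0.002 0.   ]
```

```bash
python3 -m creep '[[[0,0,-45],[0,0,0]],[[0,0,-45],[0,0,0]],[[0,0,0],[0,0,0]]]' 50 | head -2; python3 -c "
from h import *
go(.4485,-.2245,.067)"
```

```text
clock: 4.03
eef_pos: [0.4931, -0.0805, 0.0965]
t 4.03 pos [493.1 -80.5  96.5] yaw 2.717 w 61.9 gf 66.3 F [ 0.6  0.4 -1.1] T [ 0.    0.07 -0.03] j [-0.16  0.34 -0.24  0.99 -0.    0.26]
shift [ -18.5 -149.7   29.3] turn [0.002 0.009 0.   ]
```

```bash
python3 -m creep '[[[-5,-40,0],[0,0,0]],[[-5,-40,0],[0,0,0]],[[-5,-40,5],[0,0,0]],[[-3,-30,15],[0,0,0]],[[0,0,8],[0,0,0]],[[0,0,0],[0,0,0]],[[0,0,0],[0,0,0]]]' 50 | head -2; python3 - <<'E'
from h import *
go(.4485,-.2245,.067)
a=[]
for n in("scene","top"):
    p=vision.camera(n); u,v=proj(p,[.4485,-.2245,.06]).round().astype(int); np.savez(f"pics/{n}1.npz",**p)
    a.append(cv2.resize(p["image"][v-35:v+35,u-50:u+50],(400,280),interpolation=cv2.INTER_CUBIC))
cv2.imwrite("pics/c2.png",np.hstack(a))
E
```

```text
clock: 4.9
eef_pos: [0.4445, -0.2231, 0.0643]
t 4.9 pos [ 444.5 -223.1   64.3] yaw 2.718 w 62.2 gf 66.3 F [ 0.1  0.9 -1. ] T [-0.   -0.03  0.02] j [-0.47  0.38 -0.27  0.92  0.   -0.04]
shift [-4.2  0.4 -2.7] turn [ 0. -0. -0.]
```

View pics/c2.png

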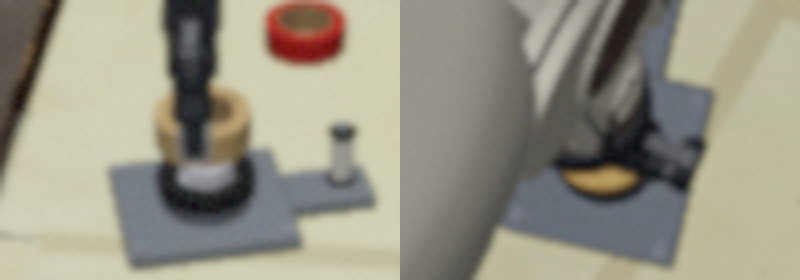

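Scene crop (left): the roll (centre col ~202) hangs above the hub and platen (centre col ~206), about 3–4 mm off along tool x, which agrees with the computed shift. I correct that and feel downward.

```bash
python3 -m creep '[[[-3.7,0.3,0],[0,0,0]],[[0,0,8],[0,0,0]],[[0,0,5],[0,0,0]],[[0,0,0],[0,0,0]]]' 50 | head -2; python3 -c "
from h import *
go(.4482,-.2246,.037)";  python3 -m creep '[[[0,0,3],[0,0,0]],[[0,0,3],[0,0,0]],[[0,0,0],[0,0,0]]]' 50 | head -2; python3 -c "
from h import *
go(.4482,-.2246,.037)"
```

```text
clock: 5.5
eef_pos: [0.447, -0.2249, 0.0505]
t 5.5 pos [ 447.  -224.9   50.5] yaw 2.717 w 61.9 gf 66.2 F [-0.3  0.2 -0.4] T [-0.    0.02 -0.05] j [-0.47  0.4  -0.28  0.89 -0.   -0.04]
shift [-1.   0.8 13.5] turn [ 0.    -0.002 -0.   ]
clock: 5.88
eef_pos: [0.4486, -0.2256, 0.048]
t 5.88 pos [ 448.6 -225.6   48. ] yaw 2.717 w 61.9 gf 68.5 F [-3.2  1.2 15.3] T [0.74 0.94 0.12] j [-0.47  0.4  -0.28  0.88  0.   -0.04]
shift [ 0.8  0.7 11. ] turn [0.    0.003 0.   ]
```

```bash
python3 -m creep '[[[0,0,-2],[0,0,0]],[[1.2,0.6,0],[0,0,0]],[[0,0,0],[0,0,0]]]' 50 | head -2; python3 -c "
from h import *
go(.4482,-.2246,.037)";  python3 -m creep '[[[0,0,2],[0,0,0]],[[0,0,0],[0,0,0]]]' 50 | head -2; python3 -c "
from h import *
go(.4482,-.2246,.037)"
```

```text
clock: 6.25
eef_pos: [0.4481, -0.2254, 0.0488]
t 6.25 pos [ 448.1 -225.4   48.8] yaw 2.716 w 62.2 gf 67.5 F [-1.1 -1.7  7.4] T [-0.19  0.23  0.08] j [-0.47  0.4  -0.29  0.88 -0.   -0.04]
shift [ 0.3  0.8 11.8] turn [-0.001  0.004 -0.   ]
clock: 6.5
eef_pos: [0.4486, -0.2255, 0.0481]
t 6.5 pos [ 448.6 -225.5   48.1] yaw 2.717 w 62.2 gf 68.4 F [-3.7  0.1 16.4] T [0.29 0.75 0.08] j [-0.47  0.4  -0.29  0.88 -0.   -0.04]
shift [ 0.8  0.6 11.1] turn [-0.001  0.005 -0.   ]
```

```bash
python3 -m creep '[[[0,0,-1],[0,0,0]],[[1.5,0,0],[0,0,0]],[[0,0,1],[0,0,0]],[[0,0,0],[0,0,0]]]' 50 | head -2; python3 -c "
from h import *
go(.4482,-.2246,.037)"; python3 -m creep '[[[1.3,-0.8,0],[0,0,0]],[[0,0,0],[0,0,0]]]' 50 | head -2; python3 -c "
from h import *
go(.4482,-.2246,.037)"
```

```text
clock: 7.0
eef_pos: [0.4483, -0.2255, 0.0484]
t 7.0 pos [ 448.3 -225.5   48.4] yaw 2.716 w 61.9 gf 68.3 F [-0.8 -2.1 14.5] T [0.02 0.29 0.05] j [-0.47  0.4  -0.29  0.88 -0.   -0.04]
shift [ 0.6  0.7 11.4] turn [-0.001  0.008 -0.   ]
clock: 7.25
eef_pos: [0.4481, -0.2255, 0.0486]
t 7.25 pos [ 448.1 -225.5   48.6] yaw 2.717 w 62.1 gf 68.0 F [ 2.3 -0.1 12.7] T [ 0.18 -0.32 -0.05] j [-0.47  0.4  -0.29  0.87  0.   -0.04]
shift [ 0.4  0.8 11.6] turn [0.001 0.01  0.   ]
```

```bash
python3 -m creep '[[[0,0,-5],[0,0,0]],[[0,0,0],[0,0,0]]]' 50 | head -2; python3 -c "
from h import *
go(.4482,-.2246,.037)
for n in('scene',):
    p=vision.camera(n); u,v=proj(p,[.4485,-.2245,.06]).round().astype(int)
    cv2.imwrite('pics/c3.png',cv2.resize(p['image'][v-35:v+35,u-50:u+50],(800,560),interpolation=cv2.INTER_CUBIC))
go(.4482,-.2246,.037)"
```

```text
clock: 7.5
eef_pos: [0.4437, -0.2237, 0.0503]
t 7.5 pos [ 443.7 -223.7   50.3] yaw 2.717 w 61.9 gf 66.6 F [-0.2 -0.6 -1. ] T [0.04 0.04 0.04] j [-0.47  0.39 -0.29  0.89 -0.   -0.04]
shift [-4.4  1.  13.3] turn [-0. -0.  0.]
t 7.55 pos [ 443.4 -223.5   49.9] yaw 2.717 w 62.2 gf 66.6 F [-0.6 -0.  -2. ] T [-0.01  0.05 -0.01] j [-0.47  0.39 -0.29  0.89 -0.   -0.04]
shift [-4.8  1.  12.9] turn [-0.    -0.001  0.   ]
```

View pics/c3.png

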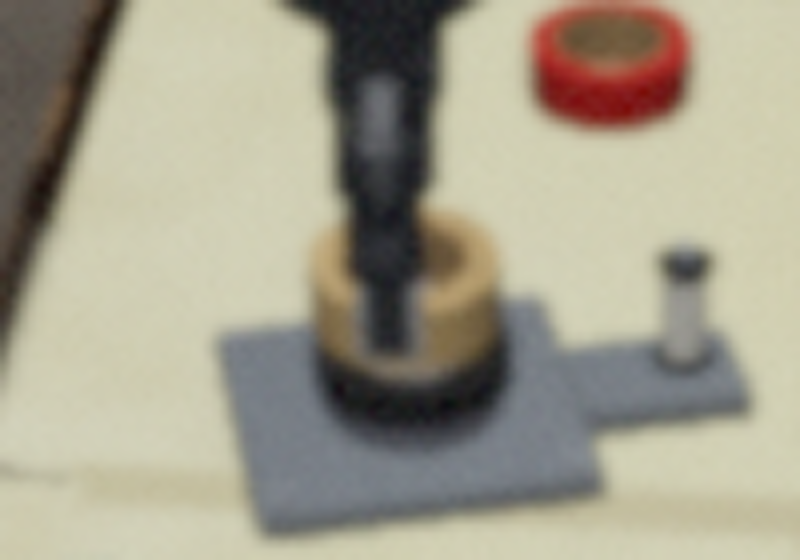

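```bash
cat > meas.py <<'E'
from h import *
def edges(row,lo,hi,rising):
    pass
def lat(p,zr):
    """lateral (along camera-right) position of roll & platen, mm, from silhouette"""
    R,t=Rt(p); im=p["image"].astype(float); c0=-R.T@t
    f=np.array([.4482,-.2246])-c0[:2]; f/=np.linalg.norm(f); right=np.array([f[1],-f[0]])
    sat=im[...,2]-im[...,0]   # red-blue
    gray=im.mean(2)
    out={}
    for nm,ch,z,r,sgn in (("roll",sat,zr,.032,1),("platen",gray,.034,.034,-1)):
        res=[]
        for dz in (-.006,-.003,0,.003) if nm=="roll" else (-.001,0,.001):
            C=np.array([.4482,-.2246,z+dz]); 
            u,v=proj(p,C); v=int(round(v)); 
            w=abs(proj(p,C+[*(right*r),0])[0]-u)
            prof=sgn*ch[v]; cs=np.arange(int(u-w-9),int(u+w+10)); pr=prof[cs]
            mid=len(cs)//2
            e=[]
            for seg,d in ((range(mid-int(w*.6),-1,-1),-1),(range(mid+int(w*.6),len(cs)),1)):
                seg=list(seg); vals=pr[seg]; ins=np.median(vals[:3]); outv=np.median(vals[-4:]); th=(ins+outv)/2
                k=np.argmax(vals<th); fr=(vals[k-1]-th)/(vals[k-1]-vals[k]); e.append(cs[seg[k-1]]+d*fr)
            um=(e[0]+e[1])/2; res.append((um-u)*r*1000/w); ww=(e[1]-e[0])/2/w
        out[nm]=(np.round(res,1),round(ww,2))
    return out
E
python3 - <<'E'
from meas import *
p=vision.camera("scene"); print(lat(p,.046+.012))
go(.4482,-.2246,.037)
q=dict(np.load("pics/scene1.npz",allow_pickle=True)); print(lat(q,.061+.012))
E
```

```text
{'roll': (array([-1.1, -0.4, -0.6, -0.4]), np.float64(0.97)), 'platen': (array([2.4, 2.5, 5.1]), np.float64(1.17))}
t 7.6 pos [ 443.3 -223.5   49.7] yaw 2.717 w 61.9 gf 66.7 F [-0.8  0.3 -1.2] T [-0.01 -0.1  -0.02] j [-0.47  0.39 -0.29  0.89 -0.   -0.04]
shift [-5.   1.  12.7] turn [-0.    -0.001  0.   ]
{'roll': (array([-0.2, -0.2,  0.3,  0.2]), np.float64(0.96)), 'platen': (array([4. , 4.1, 6.7]), np.float64(1.09))}
```

```bash
python3 - <<'E'
from meas import *
p=vision.camera("scene"); p=dict(p); p["image"]=cv2.imread("pics/scene0.png")
im=p["image"].astype(float)
for z,r in((.033,.034),(.034,.034),(.031,.034),(.043,.0185),(.046,.0185),(.042,.0185)):
    u,v=proj(p,[.4482,-.2246,z]); v=int(round(v)); a=int(u)-22
    print(z,round(u,1),a,im[v,a:a+45].mean(1).round().astype(int).tolist())
E
```

```text
0.033 263.4 241 [127, 124, 125, 126, 124, 122, 123, 125, 123, 123, 106, 81, 52, 40, 42, 61, 104, 140, 153, 154, 157, 161, 163, 166, 166, 161, 155, 145, 130, 116, 91, 56, 35, 34, 45, 73, 108, 120, 125, 123, 127, 136, 152, 158, 155]
0.034 263.4 241 [127, 124, 125, 126, 124, 122, 123, 125, 123, 123, 106, 81, 52, 40, 42, 61, 104, 140, 153, 154, 157, 161, 163, 166, 166, 161, 155, 145, 130, 116, 91, 56, 35, 34, 45, 73, 108, 120, 125, 123, 127, 136, 152, 158, 155]
0.031 263.4 241 [127, 123, 125, 126, 122, 123, 123, 125, 125, 119, 102, 78, 52, 34, 39, 57, 106, 144, 156, 151, 147, 150, 152, 152, 151, 148, 141, 130, 120, 110, 85, 58, 45, 35, 37, 72, 105, 122, 123, 125, 125, 126, 129, 134, 131]
0.043 263.3 241 [184, 183, 182, 176, 171, 167, 167, 165, 160, 157, 153, 140, 116, 83, 63, 76, 120, 146, 146, 137, 136, 140, 144, 146, 148, 151, 155, 163, 171, 161, 125, 76, 48, 42, 66, 95, 113, 124, 124, 130, 148, 171, 189, 197, 198]
0.046 263.2 241 [194, 196, 194, 194, 192, 189, 187, 187, 185, 185, 181, 175, 159, 136, 105, 99, 131, 159, 155, 137, 134, 137, 142, 142, 142, 142, 142, 149, 167, 167, 135, 86, 61, 74, 88, 109, 124, 125, 127, 133, 156, 182, 193, 197, 198]
0.042 263.3 241 [184, 183, 182, 176, 171, 167, 167, 165, 160, 157, 153, 140, 116, 83, 63, 76, 120, 146, 146, 137, 136, 140, 144, 146, 148, 151, 155, 163, 171, 161, 125, 76, 48, 42, 66, 95, 113, 124, 124, 130, 148, 171, 189, 197, 198]
```

```bash
python3 -m creep '[[[-2.3,1.2,0],[0,0,0]],[[0,0,4],[0,0,0]],[[0,0,3],[0,0,0]],[[0,0,0],[0,0,0]]]' 50 | head -2; python3 -c "
from meas import *
go(.4482,-.2246,.037); print(lat(vision.camera('scene'),.058))"
```

```text
clock: 8.15
eef_pos: [0.4461, -0.2234, 0.0427]
t 8.15 pos [ 446.1 -223.4   42.7] yaw 2.717 w 62.0 gf 66.7 F [-0.2  0.7 -0.7] T [0.04 0.   0.05] j [-0.46  0.41 -0.29  0.87 -0.   -0.04]
shift [-2.5 -0.2  5.7] turn [ 0.    -0.001 -0.   ]
{'roll': (array([1.8, 2.1, 2.6, 2.7]), np.float64(1.0)), 'platen': (array([2.6, 2.6, 5.9]), np.float64(1.17))}
```

The roll has slipped over the hub with no force. I lower it to the platen.

```bash
python3 -m creep '[[[0,0,3],[0,0,0]],[[0,0,3],[0,0,0]],[[0,0,1],[0,0,0]],[[0,0,0],[0,0,0]]]' 50 | head -4;  python3 -m creep '[[[0,0,0],[0,0,0]],[[0,0,0],[0,0,0]],[[0,0,0],[0,0,0]],[[0,0,-8],[0,0,0]],[[0,0,-30],[0,0,0]],[[0,0,-50],[0,0,0]],[[0,0,-30],[0,0,0]],[[0,0,0],[0,0,0]]]' 85; python3 - <<'E'
from h import *
go(.5248,-.4329,.12,3.6)
p=vision.camera("top"); im=p["image"]; g=cv2.cvtColor(im,cv2.COLOR_BGR2GRAY)
s=vision.camera("scene")
def rect(p,x,y,z,h,n=300):
    im=p["image"]; q=np.linspace(-h,h,n); Y,X=np.meshgrid(-q,-q); W=np.stack([X+x,Y+y,np.full_like(X,z)],-1).reshape(-1,3)
    uv=cv2.projectPoints(W,np.array(p["rvec"],float),np.array(p["tvec"],float),p["K"],None)[0].reshape(n,n,2).astype(np.float32)
    return cv2.remap(im,uv[...,0],uv[...,1],cv2.INTER_CUBIC)
u,v=proj(s,[.4485,-.2245,.06]).round().astype(int)
cv2.imwrite("pics/c4.png",np.hstack([rect(p,.525,-.433,.059,.035,260),rect(p,.448,-.2246,.05,.04,270)[:260],cv2.resize(s["image"][v-26:v+26,u-26:u+26],(260,260))]))
E
```

```text
clock: 8.7
eef_pos: [0.4465, -0.2236, 0.0365]
tool_rot: [0.211, 0.978, 0.0, -0.0]
ft_force: [-0.5, 0.3, 1.4]
clock: 9.7
eef_pos: [0.4486, -0.2247, 0.1577]
tool_rot: [0.211, 0.978, -0.001, 0.003]
ft_force: [-0.5, 0.1, 0.2]
grip_width: 0.0847
grasp_force: 0.0
t 9.7 pos [ 448.6 -224.7  157.7] yaw 2.717 w 84.7 gf 0.0 F [-0.5  0.1  0.2] T [ 0.02  0.01 -0.01] j [-0.46  0.28 -0.13  1.15 -0.   -0.04]
shift [-155.  -158.3   38.9] turn [-0.003  0.007 -0.883]
```

View pics/c4.png

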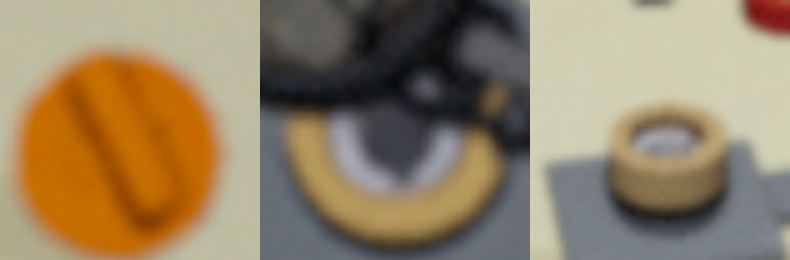

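Crop: the roll lies flat round the hub (right panel), the rear slot shows at (402,185) so yaw is about 0.14, and the cap's wing has yaw about 0.42 (left panel). Now I go to the cap.

```bash
python3 -m creep '[[[-31,-32,0],[0,0,0]],[[-31,-32,0],[0,0,0]],[[-31,-32,0],[0,0,0]],[[-31,-32,0],[0,0,0]],[[-31,-31,0],[0,0,0]],[[0,0,0],[0,0,-0.17]],[[0,0,0],[0,0,-0.17]],[[0,0,0],[0,0,-0.17]],[[0,0,0],[0,0,-0.17]],[[0,0,0],[0,0,-0.165]],[[0,0,0],[0,0,0]]]' 60 | head -2; python3 -c "
from h import *
go(.5250,-.4330,.036,3.56)"
```

```text
clock: 11.18
eef_pos: [0.5214, -0.4317, 0.1521]
t 11.18 pos [ 521.4 -431.7  152.1] yaw -2.723 w 60.0 gf 0.0 F [ 1.  -0.8 -0.2] T [-0.07 -0.01 -0.01] j [-0.69  0.64  0.42  1.35 -0.   -1.11]
shift [ -3.   -3.1 116. ] turn [ 0.003 -0.002 -0.   ]
```

```bash
python3 -m creep '[[[-2.5,-2.5,40],[0,0,0]],[[0,0,40],[0,0,0]],[[0,0,27],[0,0,0]],[[0,0,7],[0,0,0]],[[0,0,0],[0,0,0]]]' 60 | head -3; python3 -c "
from h import *
go(.5250,-.4330,.036,3.56)"; python3 -m creep '[[[0,0,0],[0,0,0]],[[0,0,0],[0,0,0]],[[0,0,0],[0,0,0]],[[0,0,0],[0,0,0]],[[0,0,0],[0,0,0]]]' 0; python3 -c "
from h import *
go(.5250,-.4330,.036,3.56)"
```

```text
clock: 11.8
eef_pos: [0.5253, -0.4335, 0.0399]
tool_rot: [-0.208, 0.978, 0.0, -0.0]
t 11.8 pos [ 525.3 -433.5   39.9] yaw -2.723 w 59.8 gf 0.0 F [-0.3  0.3  0.2] T [ 0.03  0.01 -0.03] j [-0.69  0.72  0.27  1.11 -0.   -1.11]
shift [0.1 0.5 3.9] turn [ 0.001 -0.001  0.001]
clock: 12.42
eef_pos: [0.5263, -0.4342, 0.0417]
tool_rot: [-0.209, 0.978, -0.001, 0.001]
ft_force: [0.4, -0.1, 5.8]
grip_width: 0.0128
grasp_force: 60.0
t 12.43 pos [ 526.3 -434.2   41.7] yaw -2.721 w 12.8 gf 60.0 F [ 0.4 -0.1  5.8] T [-0.07 -0.04 -0.  ] j [-0.69  0.72  0.27  1.11  0.   -1.11]
shift [0.7 1.7 5.7] turn [-0.002  0.001  0.002]
```

```bash
python3 -m creep '[[[0,0,-40],[0,0,0]],[[0,0,-40],[0,0,0]],[[0,0,0],[0,0,0.14]],[[0,0,0],[0,0,0.14]],[[0,0,0],[0,0,0]]]' 0 | head -2; python3 -c "
from h import *
go(.4475,-.2242,.106,3.28)"
```

```text
clock: 13.05
eef_pos: [0.525, -0.4332, 0.1195]
t 13.05 pos [ 525.  -433.2  119.5] yaw -3.0 w 12.4 gf 59.1 F [ 0.5  0.1 -1.6] T [ 0.02 -0.05  0.04] j [-0.69  0.66  0.37  1.28 -0.   -0.83]
shift [ 47.2 217.9  13.8] turn [ 0.001 -0.001  0.003]
```

```bash
python3 -m creep '[[[9,40,0],[0,0,0]],[[9,45,0],[0,0,0]],[[10,45,0],[0,0,0]],[[10,45,0],[0,0,0]],[[9,43,8],[0,0,0]],[[0,0,6],[0,0,0]],[[0,0,0],[0,0,0]],[[0,0,0],[0,0,0]]]' 0 | head -2; python3 - <<'E'
from h import *
go(.4475,-.2242,.106,3.28)
p=vision.camera("top"); s=vision.camera("scene")
np.savez("pics/t2.npz",**p); np.savez("pics/s2.npz",**s)
def crop(p,h=32,k=12.5):
    u,v=proj(p,[.4475,-.2242,.07]).round().astype(int); print(u-h,v-h)
    return cv2.resize(p["image"][v-h:v+h,u-h:u+h],(400,400),interpolation=cv2.INTER_CUBIC)
cv2.imwrite("pics/c5.png",np.hstack([crop(s),crop(p)]))
go(.4475,-.2242,.106,3.28)
E
```

```text
clock: 14.05
eef_pos: [0.4493, -0.2254, 0.1065]
t 14.05 pos [ 449.3 -225.4  106.5] yaw -3.002 w 12.2 gf 59.2 F [-0.1  0.3 -1.5] T [-0.07 -0.01 -0.01] j [-0.46  0.34 -0.21  1.03 -0.   -0.6 ]
shift [1.6 1.4 0.5] turn [-0.001  0.001  0.002]
231 154
220 176
t 14.15 pos [ 449.1 -225.3  106.4] yaw -3.002 w 12.2 gf 59.2 F [-1.2 -1.  -0.5] T [-0.03 -0.07  0.02] j [-0.46  0.34 -0.21  1.03 -0.   -0.6 ]
shift [1.4 1.3 0.4] turn [-0.001  0.001  0.001]
```

View pics/c5.png

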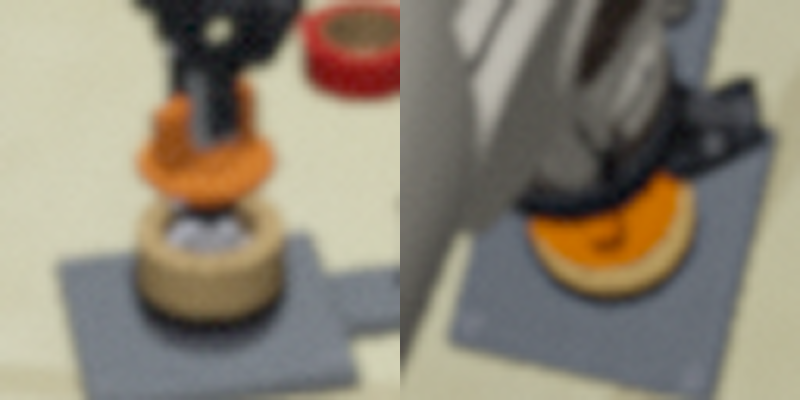

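```bash
cat > fl.py <<'E'
from h import *
from scipy.optimize import least_squares
# fit (x,y) of flange disc, r 29, z in [zo+.024, zo+.029], to the camera-facing silhouette arc of the orange mask
def flange(p,zo,x0=(.448,-.225)):
    R,t=Rt(p); cam=-R.T@t; im=p["image"].astype(float)
    ch=cv2.GaussianBlur((im[...,2]-im[...,0]).astype(np.float32),(0,0),.7)
    f=np.array(x0)-cam[:2]; a0=np.arctan2(-f[1],-f[0])   # towards camera
    A=a0+np.linspace(-1.1,1.1,45)
    off=np.linspace(-.012,.012,97); pts=[]
    for a in A:
        d=np.array([np.cos(a),np.sin(a)])
        W=np.c_[x0[0]+(0.029+off)*d[0],x0[1]+(.029+off)*d[1],np.full(97,zo+.0265)]
        uv=cv2.projectPoints(W,np.array(p["rvec"],float),np.array(p["tvec"],float),p["K"],None)[0].reshape(-1,2).astype(np.float32)
        v=cv2.remap(ch,uv[None,:,0],uv[None,:,1],cv2.INTER_LINEAR)[0]
        g=np.diff(v); k=np.argmin(g)
        if g[k]<-1 and 4<k<92:
            w=np.clip(-g[max(0,k-8):k+9],0,None); kk=(w*np.arange(max(0,k-8),max(0,k-8)+len(w))).sum()/w.sum()
            r=.029+off[0]+(kk+.5)*(off[1]-off[0]); pts.append([x0[0]+r*d[0],x0[1]+r*d[1]])
    P=np.array(pts); 
    s=least_squares(lambda c:np.hypot(P[:,0]-c[0],P[:,1]-c[1])-.029,x0,loss="soft_l1",f_scale=.0005)
    return (s.x*1000).round(1),len(P),round(np.sqrt(np.mean(s.fun**2))*1000,2)
E
python3 - <<'E'
from fl import *
t=dict(np.load("pics/t2.npz",allow_pickle=True)); s=dict(np.load("pics/s2.npz",allow_pickle=True))
for zo in(.063,.0655,.068):
    print(zo,"top",flange(t,zo),"scene",flange(s,zo))
# the cap on the table with same method, initial pics
t["image"]=cv2.imread("pics/top0.png"); s["image"]=cv2.imread("pics/scene0.png")
print("table",flange(t,0,(.525,-.433)),flange(s,0,(.527,-.435)))
E
```

```text
0.063 top (array([ 449.7, -224.7]), 45, np.float64(0.58)) scene (array([ 451.5, -224.8]), 45, np.float64(2.11))
0.0655 top (array([ 449.4, -225.1]), 45, np.float64(0.54)) scene (array([ 449.8, -227.9]), 45, np.float64(2.02))
0.068 top (array([ 449. , -225.2]), 45, np.float64(1.5)) scene (array([ 448.3, -231.2]), 45, np.float64(2.25))
table (array([ 527.3, -433.9]), 45, np.float64(0.67)) (array([ 526.2, -433.2]), 45, np.float64(1.62))
```

The flange fit in both cameras says to move about (-1.1, +0.2) mm. I correct that and feel down into the bore.

```bash
python3 -m creep '[[[1,0.3,7],[0,0,0]],[[0,0,7],[0,0,0]],[[0,0,3],[0,0,0]],[[0,0,2],[0,0,0]],[[0,0,0],[0,0,0]]]' 0 | head -2; python3 -c "
from h import *
go(.448,-.2250,.084,3.28)"
```

```text
clock: 14.78
eef_pos: [0.4477, -0.2243, 0.0873]
t 14.78 pos [ 447.7 -224.3   87.3] yaw -3.001 w 12.7 gf 59.2 F [ 2.  -0.2 -1. ] T [-0.09 -0.21 -0.01] j [-0.46  0.35 -0.24  0.98 -0.   -0.6 ]
shift [-0.2 -0.8  3.3] turn [-0.     0.     0.002]
```

```bash
python3 -m creep '[[[0,0,2],[0,0,0]],[[0,0,2],[0,0,0]],[[0,0,0],[0,0,0]]]' 0 | head -2; python3 -c "
from h import *
go(.448,-.2250,.084,3.28)";python3 -m creep '[[[0,0,2],[0,0,0]],[[0,0,0],[0,0,0]]]' 0 | head -2; python3 -c "
from h import *
go(.448,-.2250,.084,3.28)"
```

```text
clock: 15.15
eef_pos: [0.4484, -0.2245, 0.0836]
t 15.15 pos [ 448.4 -224.5   83.6] yaw -3.001 w 12.7 gf 59.2 F [ 3.  -0.9 -0.3] T [-0.2  -0.79 -0.02] j [-0.46  0.36 -0.24  0.97  0.   -0.6 ]
shift [ 0.5 -0.5 -0.4] turn [-0.001  0.002  0.002]
clock: 15.4
eef_pos: [0.4484, -0.2245, 0.0816]
t 15.4 pos [ 448.4 -224.5   81.6] yaw -3.001 w 12.6 gf 59.3 F [ 3.8 -0.8 -0.3] T [-0.3  -1.03 -0.01] j [-0.46  0.36 -0.24  0.96  0.   -0.6 ]
shift [ 0.4 -0.4 -2.4] turn [-0.001  0.002  0.002]
```

```bash
python3 -m creep '[[[-1,-0.2,0],[0,0,0]],[[0,0,2],[0,0,0]],[[0,0,1],[0,0,0]],[[0,0,0],[0,0,0]]]' 0 | head -2; python3 -c "
from h import *
go(.448,-.2250,.081,3.28)"
```

```text
clock: 15.9
eef_pos: [0.4486, -0.2243, 0.0782]
t 15.9 pos [ 448.6 -224.3   78.2] yaw -3.001 w 12.5 gf 59.3 F [ 3.4 -1.3 -0.6] T [-0.37 -0.98 -0.03] j [-0.46  0.37 -0.25  0.96 -0.   -0.6 ]
shift [ 0.7 -0.6 -2.8] turn [-0.     0.     0.002]
```

```bash
python3 -m creep '[[[-1,-0.3,0],[0,0,0]],[[0,0,2],[0,0,0]],[[0,0,1],[0,0,0]],[[0,0,0],[0,0,0]]]' 0 | head -2; python3 -c "
from h import *
go(.448,-.2250,.081,3.28)"; python3 -m creep '[[[0,0,2],[0,0,0]],[[0,0,1],[0,0,0]],[[0,0,0],[0,0,0]]]' 0 | head -2; python3 -c "
from h import *
go(.448,-.2250,.081,3.28)"
```

```text
clock: 16.4
eef_pos: [0.4489, -0.2242, 0.075]
t 16.4 pos [ 448.9 -224.2   75. ] yaw -3.002 w 12.8 gf 59.4 F [ 1.  -0.4  1.2] T [-0.3  -0.25  0.01] j [-0.46  0.37 -0.25  0.95 -0.   -0.6 ]
shift [ 1.  -0.6 -6. ] turn [ 0.    -0.001  0.002]
clock: 16.77
eef_pos: [0.449, -0.2242, 0.0722]
t 16.77 pos [ 449.  -224.2   72.2] yaw -3.001 w 12.4 gf 59.8 F [-1.   0.5  3.1] T [-0.13  0.24 -0.02] j [-0.46  0.37 -0.25  0.95 -0.   -0.6 ]
shift [ 1.1 -0.6 -8.8] turn [ 0.    -0.001  0.002]
```

The lugs dropped into the slots without load, and the flange met the roll at a TCP height of about 75 mm. I press down gradually.

```bash
python3 -m creep '[[[0,0,2],[0,0,0]],[[0,0,2],[0,0,0]],[[0,0,2],[0,0,0]],[[0,0,0],[0,0,0]]]' 0 | head -2; python3 -c "
from h import *
go(.448,-.2250,.081,3.28)"; python3 -m creep '[[[0,0,1.5],[0,0,0]],[[0,0,1],[0,0,0]],[[0,0,0],[0,0,0]]]' 0 | head -2; python3 -c "
from h import *
go(.448,-.2250,.081,3.28)"
```

```text
clock: 17.27
eef_pos: [0.4491, -0.2243, 0.0668]
t 17.27 pos [ 449.1 -224.3   66.8] yaw -3.001 w 12.5 gf 60.6 F [-3.4  0.6  9. ] T [ 0.02  0.74 -0.08] j [-0.46  0.38 -0.26  0.93 -0.   -0.6 ]
shift [  1.2  -0.6 -14.2] turn [ 0.    -0.001  0.002]
clock: 17.65
eef_pos: [0.4492, -0.2243, 0.0651]
t 17.65 pos [ 449.2 -224.3   65.1] yaw -3.001 w 12.5 gf 61.4 F [-3.7  1.7 13.6] T [0.17 1.06 0.04] j [-0.46  0.38 -0.26  0.93 -0.   -0.6 ]
shift [  1.2  -0.6 -15.9] turn [-0.    -0.     0.002]
```

```bash
python3 -m creep '[[[0.9,0.2,1],[0,0,0]],[[0,0,0.5],[0,0,0]],[[0,0,0],[0,0,0]],[[0,0,0],[0,0,0]]]' 0 | head -2; python3 -c "
from h import *
go(.448,-.2250,.081,3.28)
go(.448,-.2250,.081,3.28)"
```

```text
clock: 18.15
eef_pos: [0.4492, -0.2243, 0.0649]
t 18.15 pos [ 449.2 -224.3   64.9] yaw -3.001 w 12.5 gf 62.3 F [-5.2  3.9 21. ] T [ 0.47  1.31 -0.01] j [-0.46  0.38 -0.26  0.92  0.   -0.6 ]
shift [  1.2  -0.5 -16.1] turn [-0.001  0.002  0.002]
t 18.15 pos [ 449.2 -224.3   64.9] yaw -3.001 w 12.5 gf 62.3 F [-5.2  3.9 21. ] T [ 0.47  1.31 -0.01] j [-0.46  0.38 -0.26  0.92  0.   -0.6 ]
shift [  1.2  -0.5 -16.1] turn [-0.001  0.002  0.002]
```

The lugs are on the floor at TCP 64.9 mm (hard stop, 21 N). I back off slightly and twist clockwise.

```bash
python3 -m creep '[[[0,0,-1.6],[0,0,0]],[[0,0,0],[0,0,0.1]],[[0,0,0],[0,0,0.1]],[[0,0,0],[0,0,0]]]' 0 | head -2; python3 -c "
from h import *
go(.448,-.2250,.081,3.28)";  python3 -m creep '[[[0,0,0],[0,0,0.1]],[[0,0,0],[0,0,0.1]],[[0,0,0],[0,0,0.1]],[[0,0,0],[0,0,0]]]' 0 | head -2; python3 -c "
from h import *
go(.448,-.2250,.081,3.28)"
```

```text
clock: 18.65
eef_pos: [0.45, -0.2249, 0.0654]
t 18.65 pos [ 450.  -224.9   65.4] yaw 3.081 w 13.1 gf 60.8 F [-0.  -0.1 10.8] T [-0.1   0.38 -0.11] j [-0.46  0.38 -0.26  0.92  0.   -0.4 ]
shift [  1.9  -0.2 -15.6] turn [-0.002  0.003 -0.199]
clock: 19.15
eef_pos: [0.4504, -0.2247, 0.0655]
t 19.15 pos [ 450.4 -224.7   65.5] yaw 2.782 w 12.3 gf 60.8 F [ 0.9  0.7 10.5] T [ 0.14  0.17 -0.1 ] j [-0.46  0.38 -0.26  0.92  0.   -0.1 ]
shift [  2.   -1.1 -15.5] turn [-0.001  0.004 -0.498]
```

```bash
python3 -m creep '[[[0,0,0],[0,0,0.1]],[[0,0,0],[0,0,0.1]],[[0,0,0],[0,0,0]]]' 0 | head -2; python3 -c "
from h import *
go(.448,-.2250,.081,3.28)";  python3 -m creep '[[[0,0,0],[0,0,0.08]],[[0,0,0],[0,0,0.07]],[[0,0,0],[0,0,0]]]' 0 | head -2; python3 -c "
from h import *
go(.448,-.2250,.081,3.28)"
```

```text
clock: 19.52
eef_pos: [0.4504, -0.2246, 0.0655]
t 19.52 pos [ 450.4 -224.6   65.5] yaw 2.582 w 12.4 gf 60.8 F [ 0.6  1.1 10.7] T [ 0.14  0.22 -0.07] j [-0.46  0.38 -0.26  0.92  0.    0.1 ]
shift [  1.7  -1.6 -15.6] turn [ 0.     0.004 -0.698]
clock: 19.9
eef_pos: [0.4505, -0.2245, 0.0655]
t 19.9 pos [ 450.5 -224.5   65.5] yaw 2.433 w 12.7 gf 60.8 F [-0.   0.9  9.9] T [0.26 0.15 0.23] j [-0.46  0.38 -0.26  0.92  0.    0.25]
shift [  1.5  -2.  -15.5] turn [ 0.001  0.004 -0.847]
```

Torque jumped to +0.23 N m at 0.85 rad, which is the stop. I ease up and watch whether the lug seats in its pocket.

```bash
python3 -m creep '[[[0,0,-2],[0,0,0.02]],[[0,0,-2],[0,0,0]],[[0,0,-2],[0,0,0]],[[0,0,0],[0,0,0]]]' 0 | head -2; python3 -c "
from h import *
go(.448,-.2250,.081,3.28)";  python3 -m creep '[[[0,0,-1],[0,0,0]],[[0,0,-1],[0,0,0]],[[0,0,0],[0,0,0]]]' 0 | head -2; python3 -c "
from h import *
go(.448,-.2250,.081,3.28)"
```

```text
clock: 20.4
eef_pos: [0.4502, -0.2244, 0.0698]
t 20.4 pos [ 450.2 -224.4   69.8] yaw 2.413 w 12.5 gf 59.2 F [ 4.7  0.1 -0.5] T [-0.21 -1.04  0.41] j [-0.46  0.38 -0.26  0.94  0.    0.27]
shift [  1.2  -1.9 -11.2] turn [ 0.001  0.003 -0.867]
clock: 20.78
eef_pos: [0.45, -0.2243, 0.07]
t 20.77 pos [ 450.  -224.3   70. ] yaw 2.413 w 12.3 gf 59.1 F [  9.6  -2.3 -13.1] T [-0.58 -1.83  0.41] j [-0.46  0.38 -0.25  0.94  0.    0.27]
shift [  1.   -1.8 -11. ] turn [ 0.001  0.001 -0.867]
```

Locked: the cap holds at TCP 70 mm (origin 28.5) against a 13 N upward pull. I relax, release and retreat.

```bash
python3 -m creep '[[[0,0,2],[0,0,0]],[[0,0,0.3],[0,0,-0.03]],[[0,0,0],[0,0,0]]]' 0 | head -4; python3 -m creep '[[[0,0,0],[0,0,0]],[[0,0,0],[0,0,0]],[[0,0,0],[0,0,0]],[[0,0,-20],[0,0,0]],[[0,0,-40],[0,0,0]],[[0,0,-50],[0,0,0]],[[40,30,0],[0,0,0]],[[40,30,0],[0,0,0]],[[40,30,0],[0,0,0]],[[40,30,0],[0,0,0]],[[0,0,0],[0,0,0]]]' 50; python3 - <<'E'
from fl import *
p=vision.camera("top"); s=vision.camera("scene")
def crop(p,h=32):
    u,v=proj(p,[.4475,-.2242,.05]).round().astype(int)
    return cv2.resize(p["image"][v-h:v+h,u-h:u+h],(400,400),interpolation=cv2.INTER_CUBIC)
cv2.imwrite("pics/c6.png",np.hstack([crop(s),crop(p)]))
C=cloud(p); m=np.hypot(C[...,0]-.448,C[...,1]+.225)<.028
print("heights",np.percentile(C[m][:,2],[5,25,50,90,98]).round(4)," expected flange top .0575 wing top .0875")
E
```

```text
clock: 21.15
eef_pos: [0.45, -0.2243, 0.0698]
tool_rot: [0.342, 0.94, 0.001, 0.001]
ft_force: [6.5, -0.0, -0.3]
clock: 22.52
eef_pos: [0.402, -0.0271, 0.1795]
tool_rot: [0.34, 0.94, -0.0, -0.001]
ft_force: [-0.0, -0.0, 0.6]
grip_width: 0.0502
grasp_force: 0.0
heights [0.0542 0.0571 0.0592 0.0873 0.0897]  expected flange top .0575 wing top .0875
```

View pics/c6.png

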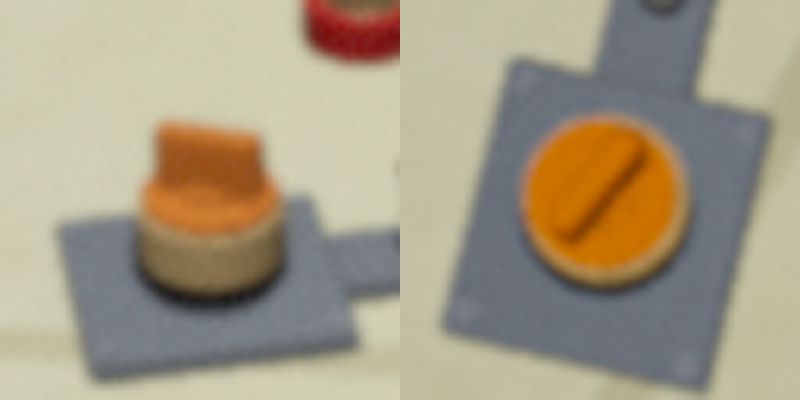

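The cap sits flat on the roll with its wing turned clockwise. Flange top measures 57 mm and wing top about 87.5 mm, as expected when locked, and the robot is clear.

```bash
python3 -c "
from workcell import workorder
print(workorder.job_done())"
```

```text
the job is handed in; nothing more can be done
None
```

The brown roll is flat on the platen under the locked orange cap, which held against a 13 N upward pull; the job is handed in at about 22.6 s, with the bystanders untouched.

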